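# Press home an aerial section's pin and clip it into its carrier

## Task

Press home the pin that stands proud of the square brass coupling on the aerial section: lay the section in the bench press with the coupling in the nest under the raised ram, pin upward, and its other end on the rest, let go of it, then pull the lever down to the end of its stroke and ease it slowly all the way back up (two seconds or so; never let it fly up). Then take the section out and push it straight down past the sprung jaws of the wooden carrier until it sits in both fork clips with the jaws closed over it. Leave the other section and the small things on the table where they are.

Things in the scene. Friction and masses are not known exactly. Their poses are not given: they have to be found in the camera images.
- section: Loose aerial section, about 110 g: dark steel tube, 12 mm diameter, along its y axis. Square brass coupling 18x18x26 mm centred at y = -105 mm; round brass ferrule, 18 mm diameter, y = +71..+89 mm; thin spigot to +97. Origin on the tube's axis, near the mass centre: grip the bare tube there. Lies flat on the coupling, z and pin up, the axis 9 mm above its support.
- pin_head (a point): Centre of the top of the section's steel cross pin (head 9 mm diameter): 105 mm from the section's origin towards its -y, 17 mm above the tube's axis while proud (8 mm above the coupling), 10 mm above the axis when home.
- pin (a joint): How far the pin is pressed into the coupling: 0 (proud) to 0.007 m (home). A tight fit: about 28 N moves it, and it stays where it is pressed. Only the press does it.
- press: Bench arbor press, 0.22 m tall, fixed; place and turn vary. Origin on the table below the ram; x to the back (column), away from the robot, y to its left, z up. Base 170x100x18 mm. Ram guide and head, 44 mm wide in y, overhang the nest from x = -21 mm back to the column, z = 115..215 mm. Lever on the right (-y) side.
- nest (a point): Floor of the press's nest, below the ram, 40 mm above the table; axes as the press. The section lies along y, its y with this y, coupling at 0, so its origin at y = +105, z = +9 mm. Groove 21 mm wide between cheeks 28 mm long, 8 mm high, flaring to 33 mm at 15 mm. Raised ram face is 57 mm above the floor, coupling with proud pin 26 mm high: bring it in from the front above the cheeks, then lower.
- end_rest (a point): Rest for the ferrule end, 185 mm to the left of the nest, same floor height; axes as the press. A saddle block 20 mm wide in y with a groove 20 mm wide between low flared lips. Between nest and rest there is only the base and a 12 mm high foot under the tube: free for fingers.
- lever (a joint): Press lever: 0 (fully up, at rest) to 1.2 rad (end of stroke, pin home). Moves the ram down 32.5 mm per rad. A return spring (4 N at the ball at the top, 7 N at the bottom) throws it back up if let go; pressing the pin takes about 6 N more, felt from about 0.95 rad on.
- lever_ball (a point): Centre of the black ball, 30 mm diameter, at the lever's end, 160 mm from the axis, in front of it: 55 degrees above level at joint 0 (286 mm above the table), 14 degrees below level at 1.2 rad (117 mm). The 11 mm rod runs from it back to the axis. Pinch it from above, fingers on its left and right (they may turn round it), or push it down from above.
- lever_axis (a point): Point on the lever's level axis (along the press's y) in the plane in which the ball swings: in the press's frame x = +32.5, y = -42, z = 155 mm. Axes as the press.
- clip_seat (a point): Where the section's origin belongs in the carrier: midway between its two clips, 38 mm above the table. The seated tube lies along this y, either way round; x points away from the robot, z up. The 84 mm between the clips is free for fingers down to the board.
- carrier: Wooden board 70x220x12 mm, fixed; place and turn vary; origin under its centre, axes as the seat. Steel fork clips 16 mm wide at y = -50 and +50 mm. Each: fixed tine behind the tube, flaring back, and in front a sprung jaw with a sloping lip (its top 31 mm above and 11 mm in front of the seat) and a nose that closes over the tube. Pushing in takes 3 to 12 N in all, over the last 30 mm.
- jaw_left (a joint): Sprung jaw of the carrier's clip at y = +50 mm: 0 closed, up to 0.6 rad open; the passing tube pushes it open, it closes by itself.
- jaw_right (a joint): Sprung jaw of the carrier's clip at y = -50 mm: 0 closed, up to 0.6 rad open; closes by itself.
- other_section: Bystander: a like section, same tube and size, but with a second round brass ferrule instead of the square coupling, and no pin. It lies beside the section, in front of it or behind it, at least 50 mm away. Origin and axes as there.
- jack_plug: Bystander: brass jack plug, 67 mm long, lying on the table.
- egg_insulator: Bystander: white egg insulator, 32 mm wide, 41 mm high.
- valve_a: Bystander: grey radio valve, 28 mm wide, 65 mm high, standing.
- stamp: Bystander: wooden hand stamp, 22x50x55 mm.
- compass: Bystander: round pocket compass, 64x55x20 mm.

How it is judged:
On the way, in this order (a step that is already met when the one before it is completed fails the run):
1. the section lies in the press with its proud pin under the raised ram, let go of (x of pin_head in the frame of nest between -0.004 and 0.004 m and y of pin_head in the frame of nest between -0.006 and 0.006 m and angle between the y axis of section and the y axis of nest, either way round below 0.06 rad and z of section in the frame of nest between 0.006 and 0.012 m and value of joint pin below 0.002 m and value of joint lever below 0.1 rad and contact force between the fingers and section below 0.1 N), for 0.1 s.
2. the lever is pulled down to the end of its stroke and the pin is home (x of pin_head in the frame of nest between -0.004 and 0.004 m and y of pin_head in the frame of nest between -0.006 and 0.006 m and angle between the y axis of section and the y axis of nest, either way round below 0.06 rad and value of joint lever above 1.1 rad and value of joint pin above 0.0055 m), for 0.1 s.
3. the lever is back up (value of joint lever below 0.08 rad), for 0.1 s.
4. the section is down in both clips with the jaws closed over it (x of section in the frame of clip_seat between -0.004 and 0.004 m and y of section in the frame of clip_seat between -0.012 and 0.012 m and z of section in the frame of clip_seat between -0.003 and 0.003 m and angle between the y axis of section and the y axis of clip_seat, either way round below 0.06 rad and value of joint each of jaw_left, jaw_right below 0.08 rad), for 0.2 s.
At the end, for the whole second after the job is handed in: The section rests in both fork clips (origin within 4 mm sideways, 3 mm in height, 12 mm lengthways of the seat, tube within 0.06 rad of the carrier's length, either way round), both jaws under 0.08 rad, its pin pressed in more than 5.5 mm, and the lever is up (under 0.08 rad) (all of step 4 and value of joint pin above 0.0055 m and value of joint lever below 0.08 rad and linear speed of section below 0.02 m/s); the robot touches nothing.
It fails at once if the lever flies back: it rises faster than 2 rad/s while more than 0.2 rad from the top (value of joint lever above 0.2 rad and velocity of joint lever below -2 rad/s).
It fails at once if another thing on the table is disturbed (moved more than 20 mm) (distance of any of other_section, jack_plug, egg_insulator, valve_a, stamp, compass from where it was at the start of the episode above 0.02 m).
It also fails if it takes over 72 s, if anything falls off the work surface, if the arm or the gripper's body presses on something with over 40 N, if the wrist force passes 120 N, or if a joint passes its speed limit or range.

## Robot

A 6-joint arm with a two-finger parallel gripper is mounted at the origin on a cart in front of the work surface, level with it; the furniture and walls round the work are solid. World frame = base frame: x ahead of the robot, y to its left, z up, the work surface at z = 0. Lengths are in m, angles in rad, forces in N, time in s.
With the tool pointing down it reaches from about 0.375 to 0.9 m from the base axis. Payload 3.1 kg.
Tool frame: the origin (TCP) lies at the very end of the fingers, on their centre line; the grasp point (between the pads) lies 19 mm behind it; z points along the fingers, y is the line along which they close (so a half turn about z gives the same grasp; the last joint's range is limited). The gripper opens to 85 mm and grips with 20 to 120 N. Pads are 22 mm wide; open, the fingers measure 114 mm over their backs; the gripper's body (76 mm by 85 mm) begins 54 mm behind the grasp point. The pads swing forward as they close: fully open they stand 13 mm farther back than shut.
Start: joints at [-1.335, 0.527, 1.433, -0, 1.181, -0.178], TCP at [0.251, -0.572, 0.231] pointing down, gripper open.
Joint ranges: [-3.08, 3.08], [-0.75, 2.2], [0.22, 2.44], [-1.43, 4.57], [0, 2.65], [-2.85, 2.85]. Speed limits (rad/s): [2.79, 2.79, 3.14, 3.14, 3.14, 3.14].

## Interface

Orientations are given as a unit quaternion [x, y, z, w].
In Python, from station import sense, snapshot, camera_params, sign_off gives the robot as it stands.
- The arm moves only by the shell command python3 -m handwheel 'ROWS' [OPENING] [FORCE]. ROWS is JSON, a list that holds one entry, the list of rows, each a list of 4 numbers: the shift along the tool's x, y, z in units of 25 mm (1.0 is 25 mm), then the turn about the tool's z in units of 6 degrees (1.0 is 6 degrees). A call has 1 to 20 rows; each row shifts and turns the commanded pose from where the row before left it, along the tool's axes as they then stand; what a row does not reach is not made up. A row lasts 1/8 s, in which the tool goes at most 62.5 mm and 10.7 degrees, less where a joint would pass 70% of its speed; a pose out of reach is approached as far as the arm can. A call is refused whole if a number of a shift passes 1 or a number of a turn 1, either way. A call with a gripper value outside its range is refused whole. OPENING is the finger opening in mm, from 0 to 85.4, set as the call begins (- or left out, the last holds). The fingers move at their own pace and stop on an object; FORCE is the grip in N (left out, the last holds). Time passes only in rows, so rows that do not move let the fingers close. It gives the time, the measured TCP pose, the force, the opening and the grip force at its end, in the units of the state.
- sense(): the state, without advancing time (a new reading comes with each control period).
- snapshot(name): name is "scene" or "top"; returns (picture, depth): 420x560x3 uint8, red, green, blue; 420x560 float32, m along the optical axis (not along the pixel's ray), 0 where there is no reading.
- camera_params(name): a dict with "mtx" (3x3 intrinsics, pixels), "extrinsics" (4x4, takes a point from camera to world coordinates). Camera axes: x right, y up, looking along -z (the intrinsics and any distortion apply to the point x, -y, -z); pixel columns grow to the right and rows downward; lengths in m; the calibration is good to about 2 mm. A picture is of the moment at which its call begins. camera_params takes no time and is no camera call.
- sign_off(): hands the job in; it is judged then, once.
The state is a dict: "t": time; "q": joint angles; "qd": joint speeds; "tau": joint torques, N m; "tcp_pos": TCP position; "tool_rot": TCP orientation; "force": force on the tool from outside, world axes, zero at the start; "ft_torque": the same for the moment, N m; "finger_gap": opening from 0.0 (shut) to 1.0 (fully open); "gripper_force": force on a finger pad.
Only numpy, scipy, OpenCV 4.12 (cv2) and the standard library are available. Lean on these libraries where they do the work, as an engineer would, in place of code of your own. Each camera call takes 0.05 s, during which the arm holds its last target. There are 200 camera calls.

## Working session

There is one attempt and no reset: what is moved stays moved. The work goes in short steps, Python scripts to look and compute and a shell command to move; the robot and the scene stay as the last step left them, time stands still between calls to the robot, and variables do not carry over. Pictures are saved under pics/ and viewed, at most 10 in all, crops included, and the job is handed in when it is done.

```bash
mkdir -p pics; cat > h.py <<'E'
import numpy as np,cv2
from station import sense,snapshot,camera_params
def grab(n):
    im,d=snapshot(n);p=camera_params(n);np.savez(''+n+'.npz',im=im,d=d,K=p['mtx'],E=p['extrinsics']);return im,d
def world(n):
    z=np.load(''+n+'.npz');d=z['d'];K=z['K'];E=z['E']
    v,u=np.mgrid[:d.shape[0],:d.shape[1]]
    P=np.stack([(u-K[0,2])/K[0,0]*d,-(v-K[1,2])/K[1,1]*d,-d],-1)
    return z['im'],d,P@E[:3,:3].T+E[:3,3]
E
python3 - <<'E'
from h import *
for n in('scene','top'):
    im,d=grab(n);cv2.imwrite(f'pics/{n}1.png',cv2.cvtColor(im,cv2.COLOR_RGB2BGR))
    p=camera_params(n);print(n,{k:np.round(v,3).tolist() if not isinstance(v,str) else v for k,v in p.items()},(d>0).mean())
print(sense())
E
```

```text
scene {'mtx': [[401.75, 0.0, 275.717], [0.0, 401.75, 210.928], [0.0, 0.0, 1.0]], 'extrinsics': [[-0.79, 0.236, -0.566, -0.124], [-0.613, -0.316, 0.724, 0.89], [-0.008, 0.919, 0.394, 0.64], [0.0, 0.0, 0.0, 1.0]]} 0.7863222789115646
top {'mtx': [[389.33, 0.0, 273.858], [0.0, 389.33, 211.695], [0.0, 0.0, 1.0]], 'extrinsics': [[-0.023, 0.98, -0.195, 0.353], [-1.0, -0.023, 0.002, 0.079], [-0.003, 0.195, 0.981, 1.216], [0.0, 0.0, 0.0, 1.0]]} 0.9961309523809524
{'t': 0.1, 'q': array([-1.33547754e+00,  5.28362642e-01,  1.43377616e+00,  2.06118418e-05,
        1.18141327e+00, -1.78519644e-01]), 'qd': array([-2.71154772e-04, -2.72475975e-03, -3.33822896e-03,  7.88836089e-04,
       -1.68508032e-04, -1.61687866e-05]), 'tau': array([-1.88347694e-04, -4.43304920e+01, -1.78586125e+01, -2.26395791e-04,
        3.90158864e-03, -1.31349549e-05]), 'tcp_pos': array([ 0.2511971 , -0.57159235,  0.23043733]), 'tool_rot': array([ 9.78668828e-01,  2.05441876e-01, -1.82928136e-05, -9.79585020e-04]), 'force': array([-0.61635282,  0.03267998,  0.11408197]), 'ft_torque': array([ 0.06132753,  0.00506244, -0.00372959]), 'gripper_force': 0.0, 'finger_gap': 1.004543960103579}
```

View pics/top1.png

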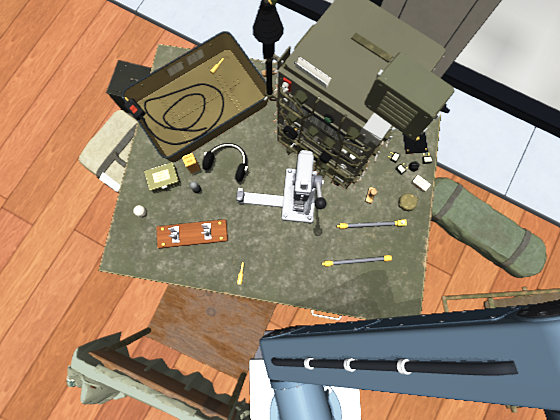

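View pics/scene1.png

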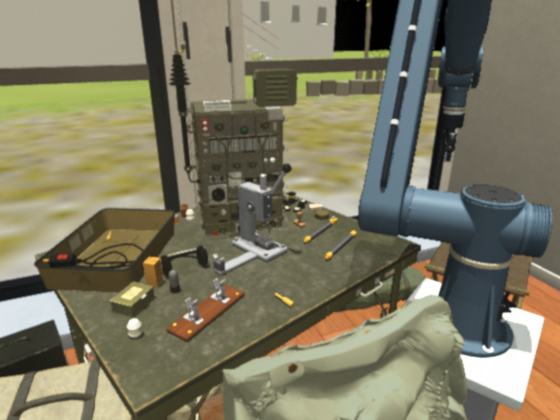

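Top view: the sections are at about (372,224) and (357,261), the press at (300,190) with its rest at (240,195) and ball at (320,203), and the carrier at (192,234). The scene view shows the same layout at an angle. I'll zoom in next.

```bash
python3 - <<'E'
from h import *
im,d,W=world('top');s,sd,WS=world('scene')
b=lambda x:cv2.cvtColor(x,cv2.COLOR_RGB2BGR)
A=cv2.resize(b(im[205:280,310:420]),None,fx=5,fy=5,interpolation=cv2.INTER_CUBIC)
C=cv2.resize(b(im[145:255,225:335]),None,fx=5,fy=5,interpolation=cv2.INTER_CUBIC)[:,:]
B=cv2.resize(b(s[210:270,290:370]),None,fx=3,fy=3,interpolation=cv2.INTER_CUBIC)
out=np.zeros((600,800,3),np.uint8)
out[:300,:440]=cv2.resize(A,(440,300));out[:300,460:760]=cv2.resize(C,(300,300))
out[310:600,:435]=cv2.resize(b(s[205:265,290:380]),(435,290),interpolation=cv2.INTER_CUBIC)
out[310:600,440:800]=cv2.resize(b(im[210:258,150:238]),(360,196),interpolation=cv2.INTER_CUBIC).__array__() if 0 else cv2.resize(b(im[212:256,150:236]),(360,290),interpolation=cv2.INTER_CUBIC)
cv2.imwrite('pics/crops.png',out)
hsv=cv2.cvtColor(im,cv2.COLOR_RGB2HSV)
m=cv2.inRange(hsv,(15,120,120),(35,255,255))
n,l,st,c=cv2.connectedComponentsWithStats(m)
for i in range(1,n):
    if st[i,4]>8:
        k=l==i;print(np.round(c[i],1),st[i],np.round(np.median(W[k],0),3))
for (u,v) in [(372,224),(357,261),(192,234),(300,190),(240,195),(320,203),(372,196),(260,197)]: print(u,v,W[v,u].round(3))
E
```

```text
[269.5   1.4] [268   0   4   4  11] [0.857 0.077 0.607]
[216.7  65.5] [210  58  15  15  53] [1.105 0.262 0.014]
[264.2  73.3] [263  71   3   5  10] [1.07  0.1   0.015]
[126.2  98.5] [124  97   5   4  12] [0.947 0.531 0.099]
[417.4 137.9] [416 136   4   4  10] [ 0.822 -0.391  0.028]
[188.7 159.8] [182 153  15  14  99] [0.749 0.337 0.076]
[369.6 194.6] [367 189   6  11  23] [ 0.64  -0.223  0.016]
[400.5 222. ] [394 219  13   7  42] [ 0.552 -0.317  0.014]
[219.6 222.5] [218 221   4   4  10] [0.562 0.247 0.013]
[342.1 225.6] [337 223  11   6  39] [ 0.543 -0.135  0.013]
[161.9 228.7] [161 227   3   4   9] [0.546 0.427 0.014]
[387.3 257.5] [384 255   8   6  35] [ 0.442 -0.267  0.015]
[327.2 263.2] [322 260  11   7  45] [ 0.426 -0.083  0.013]
[242.2 264.3] [241 262   3   6   9] [0.432 0.177 0.001]
[241.  275.8] [239 269   4  16  23] [0.398 0.182 0.01 ]
372 224 [ 0.546 -0.228  0.017]
357 261 [ 0.433 -0.174  0.015]
192 234 [0.528 0.334 0.014]
300 190 [0.61  0.007 0.215]
240 195 [0.644 0.182 0.037]
320 203 [ 0.555 -0.034  0.299]
372 196 [ 0.636 -0.234  0.017]
260 197 [0.642 0.12  0.01 ]
```

View pics/crops.png

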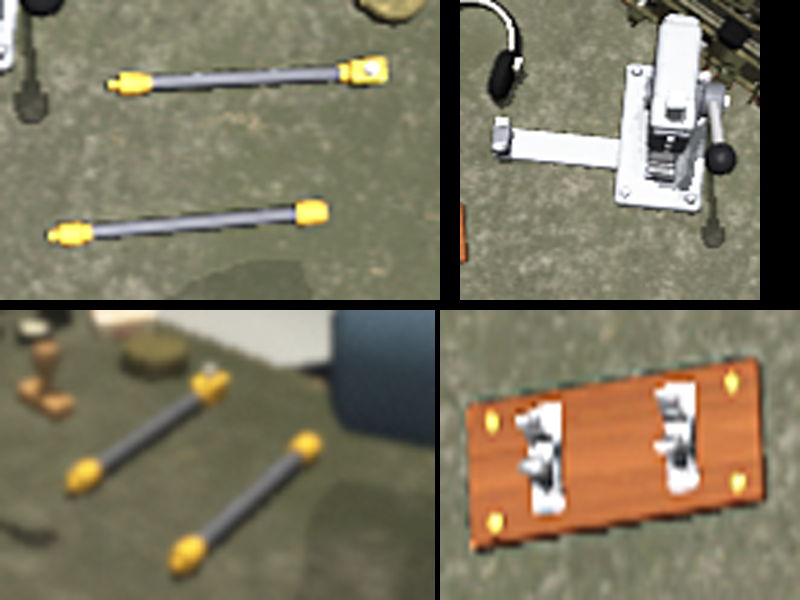

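The section is the far one. Its square coupling is on the right at about (400,222), with the pin at (403,222), and its ferrule is at (341,226). The section's +y therefore points to world +y. The press nest is in front of the column at about (298,203). The carrier has clips at (172,234) and (207,231). Next I'll fit poses from both depth views.

```bash
cat > fit.py <<'E'
from h import *
def rect(P):
    (c,(w,h),a)=cv2.minAreaRect((P[:,:2]*1000).astype(np.float32)); return np.round(c,1),round(w,1),round(h,1),round(a,2)
def sect(P,name):  # elongated thing
    c=np.median(P,0);vx,vy,x0,y0=cv2.fitLine(P[:,:2].astype(np.float32),cv2.DIST_HUBER,0,.001,.001).ravel()
    if vy<0:vx,vy=-vx,-vy
    t=(P[:,:2]-[x0,y0])@[vx,vy];r=(P[:,:2]-[x0,y0])@[-vy,vx]
    mid=(t.min()+t.max())/2;print(name,'n',len(P),'len',np.ptp(t).round(4),'mid',(np.array([x0,y0])+mid*np.array([vx,vy])).round(4),'yaw(dir y)',np.degrees(np.arctan2(-vx,vy)).round(2),'z95',np.percentile(P[:,2],95).round(4))
    return x0,y0,vx,vy,t
if __name__=='__main__':
  for n in('top','scene'):
    im,d,W=world(n);X,Y,Z=W[...,0],W[...,1],W[...,2]
    hsv=cv2.cvtColor(im,cv2.COLOR_RGB2HSV)
    box=lambda x0,x1,y0,y1,z0,z1:(X>x0)&(X<x1)&(Y>y0)&(Y<y1)&(Z>z0)&(Z<z1)&(d>0)
    print('==',n,'table z',np.median(Z[box(.45,.5,-.05,.1,-.02,.02)]).round(4))
    S=W[box(.515,.58,-.36,-.1,.005,.035)];sect(S,'section')
    dk=W[box(.515,.58,-.28,-.17,.006,.035)];sect(dk,'tube only')
    yl=box(.5,.6,-.36,-.1,.003,.04)&(hsv[...,1]>110)&(hsv[...,0]>15)&(hsv[...,0]<35)
    for a,b_ in((-.36,-.28),(-.2,-.1)):
        k=yl&(Y>a)&(Y<b_);print(' brass',W[k].mean(0).round(4),W[k].min(0).round(4),W[k].max(0).round(4))
    sect(W[box(.4,.48,-.3,-.05,.005,.03)],'other')
    print('carrier',rect(W[box(.44,.62,.18,.48,.007,.016)]))
    for y0,y1 in((.24,.33),(.33,.44)):
        k=W[box(.46,.6,y0,y1,.022,.1)];print(' clip',k.mean(0).round(4),rect(k),k[:,2].max().round(4))
    k=box(.5,.62,-.12,.05,.255,.33)&(hsv[...,2]<90);Q=W[k]
    f=lambda c:0
    from scipy.optimize import least_squares
    r=least_squares(lambda c:np.linalg.norm(Q-c,axis=1)-.015,Q.mean(0)-[0,0,.01],loss='soft_l1',f_scale=.002);print('ball',r.x.round(4),len(Q))
    k=W[box(.5,.78,-.08,.1,.195,.235)];print('head',rect(k),np.percentile(k[:,2],90).round(3))
    k=W[box(.5,.78,-.1,.1,.014,.022)];print('base',rect(k),len(k))
    k=W[box(.58,.7,.15,.23,.03,.07)];print('rest',k.mean(0).round(4),rect(k),k[:,2].max().round(4),len(k))
    k=W[box(.58,.7,.07,.15,.006,.014)];sect(k[:,[0,1,2]],'arm')
    k=W[box(.5,.66,-.05,.06,.035,.08)];print('nest',k.mean(0).round(4),rect(k),k[:,2].max().round(4),len(k))
    k=W[box(.55,.75,-.3,-.15,.006,.1)];print('jack-ish',rect(k),k[:,2].max().round(3))
E
python3 fit.py
```

```text
== top table z 0.0002
section n 321 len 0.2593 mid [ 0.5469 -0.2297] yaw(dir y) 1.96 z95 0.0202
tube only n 137 len 0.1084 mid [ 0.547  -0.2243] yaw(dir y) 1.86 z95 0.0174
 brass [ 0.5506 -0.3155  0.0154] [ 0.5414 -0.3417  0.0041] [ 0.5902 -0.298   0.0219]
 brass [ 0.5439 -0.1361  0.0138] [ 0.5365 -0.1504  0.0036] [ 0.5523 -0.1193  0.02  ]
other n 333 len 0.2422 mid [ 0.4369 -0.1782] yaw(dir y) 4.15 z95 0.0188
carrier (array([536.9, 335.3]), 255.7, 137.6, 81.88)
 clip [0.5368 0.287  0.0474] (array([533.3, 287.3]), 34.4, 16.3, 5.86) 0.072
 clip [0.5281 0.386  0.0456] (array([528.6, 386.9]), 27.2, 16.8, 4.32) 0.0744
ball [ 0.5585 -0.0346  0.2859] 109
head (array([686.7, -30.2]), 94.7, 182.4, 85.68) 0.222
base (array([656.4,   3.6]), 163.2, 200.4, 63.75) 802
rest [0.6556 0.1838 0.0433] (array([663.3, 184.1]), 73.0, 22.8, 2.35) 0.0588 101
arm n 204 len 0.0813 mid [0.634  0.1107] yaw(dir y) -10.12 z95 0.0136
nest [0.6079 0.0029 0.0445] (array([609.2,   2.4]), 27.7, 24.1, 80.55) 0.0566 69
jack-ish (array([ 648.2, -223.8]), 195.8, 147.1, 0.72) 0.093
== scene table z 0.0021
section n 173 len
[... 313 characters left out ...]
 len 0.2255 mid [ 0.4333 -0.1766] yaw(dir y) 3.68 z95 0.0199
carrier (array([530.7, 337.3]), 72.8, 221.4, 4.73)
 clip [0.5352 0.2884 0.0451] (array([535.6, 287.6]), 29.2, 21.3, 10.24) 0.0735
 clip [0.5263 0.388  0.0458] (array([526.9, 386.8]), 30.8, 22.0, 8.55) 0.0735
ball [ 0.5588 -0.0357  0.2888] 67
head (array([684.6, -29.5]), 91.6, 184.8, 82.36) 0.229
base (array([655.3,  -8.1]), 160.3, 211.0, 54.22) 498
rest [0.6591 0.187  0.0423] (array([663.4, 186. ]), 73.1, 23.5, 3.25) 0.057 144
arm n 99 len 0.0782 mid [0.6231 0.1101] yaw(dir y) -10.48 z95 0.0139
nest [0.6215 0.0038 0.0456] (array([625.1,   1.2]), 33.2, 65.8, 84.2) 0.0597 139
jack-ish (array([ 643.9, -219.6]), 188.2, 136.7, 2.83) 0.1
```

```bash
cat >> h.py <<'E'
def plan(p,heading=None):
    from scipy.spatial.transform import Rotation as R
    s=sense();M=R.from_quat(s['tool_rot']).as_matrix();h=np.degrees(np.arctan2(M[1,0],M[0,0]))
    dz=np.array(p)-s['tcp_pos'];print('t',round(s['t'],2),'tcp',s['tcp_pos'].round(4),'head',h.round(2),'tilt',np.degrees(np.arccos(-M[2,2])).round(2),'F',s['force'].round(1),'gap mm',round(s['finger_gap']*85.4,1))
    print(' shift units in current frame',(M.T@dz/.025).round(2))
    if heading is not None:
        dh=heading-h;c,q=np.cos(np.radians(dh)),np.sin(np.radians(dh))
        Rz=np.array([[c,-q,0],[q,c,0],[0,0,1]]);print(' turn units',(-dh/6).round(2),'shift after turn',((Rz@M).T@dz/.025).round(2))
E
python3 - <<'E'
from h import *
from fit import rect,sect
from scipy.ndimage import map_coordinates
for n in('top','scene'):
    im,d,W=world(n);X,Y,Z=W[...,0],W[...,1],W[...,2]
    z=np.load(n+'.npz');K,E=z['K'],z['E']
    def px(P):
        c=(np.asarray(P)-E[:3,3])@E[:3,:3];return K[0,0]*c[...,0]/-c[...,2]+K[0,2],K[1,2]-K[1,1]*c[...,1]/-c[...,2]
    box=lambda x0,x1,y0,y1,z0,z1:(X>x0)&(X<x1)&(Y>y0)&(Y<y1)&(Z>z0)&(Z<z1)&(d>0)
    print(n,'carrier',rect(W[box(.46,.6,.21,.46,.009,.016)]))
    for y0,y1 in((.075,.095),(.095,.115),(.115,.135),(.135,.155)):
        k=W[box(.59,.68,y0,y1,.008,.014)];print(' arm y',k[:,1].mean().round(3),'x',k[:,0].min().round(4),k[:,0].max().round(4))
    k=W[box(.62,.67,.165,.205,.03,.07)];print('rest',k.mean(0).round(4),rect(k),k[:,2].max().round(4))
    # profile of blue/red along the section axis at z=.015
    t=np.arange(-.13,.12,.001);a=np.radians(92);o=np.array([.5466,-.216])
    P=np.c_[o[0]+t*np.cos(a),o[1]+t*np.sin(a),np.full(len(t),.015)]
    u,v=px(P);pr=[map_coordinates(im[...,c].astype(float),[v,u],order=1) for c in(0,2)]
    sat=(pr[0]-pr[1]);mid=(np.median(sat[100:160])+np.percentile(sat,95))/2
    cr=[round((t[i]+.0005)*1000) for i in range(len(t)-1) if (sat[i]-mid)*(sat[i+1]-mid)<0];print(' yellow crossings mm',cr,'expect -118 -92 71 97')
    m=(im.min(2)>150)&box(.53,.57,-.34,-.29,.005,.04);print(' pin?',W[m].round(4).tolist()[:6])
    k=box(.5,.75,-.05,.06,.19,.235);kk=W[k];print('head x min',np.percentile(kk[:,0],2).round(4))
    f=W[k&(X<kk[:,0].min()+.05)];print('  y range front',f[:,1].min().round(4),f[:,1].max().round(4),rect(f))
plan([.5466,-.214,.08],92)
E
```

```text
top carrier (array([531.6, 337.4]), 70.1, 218.4, 4.68)
 arm y 0.084 x 0.6151 0.6515
 arm y 0.105 x 0.6182 0.6511
 arm y 0.125 x 0.6193 0.6555
 arm y 0.144 x 0.6228 0.6563
rest [0.6443 0.1827 0.0433] (array([644.1, 183.7]), 19.9, 35.9, 82.39) 0.0588
 yellow crossings mm [-122, -114, -102, -83, 65, 100] expect -118 -92 71 97
 pin? [[0.5556, -0.3207, 0.0222], [0.5561, -0.3249, 0.0189], [0.5566, -0.3291, 0.0158], [0.5518, -0.3158, 0.0266], [0.5517, -0.3188, 0.027], [0.552, -0.3227, 0.0246]]
head x min 0.6011
  y range front -0.0467 0.0228 (array([622.4, -12. ]), 69.2, 50.2, 88.76)
scene carrier (array([530.7, 337.3]), 72.8, 221.4, 4.73)
 arm y 0.085 x 0.6128 0.6487
 arm y 0.105 x 0.6129 0.6511
 arm y 0.125 x 0.6196 0.6558
 arm y 0.144 x 0.6202 0.6585
rest [0.6429 0.1857 0.0428] (array([645., 185.]), 36.2, 22.2, 0.53) 0.057
 yellow crossings mm [-83, 62, 104] expect -118 -92 71 97
 pin? [[0.5468, -0.3136, 0.03]]
head x min 0.598
  y range front -0.0428 0.0243 (array([615.1,  -9.4]), 71.5, 38.8, 79.69)
t 0.1 tcp [ 0.2512 -0.5716  0.2304] head 23.71 tilt 0.11 F [-0.6  0.   0.1] gap mm 85.8
 shift units in current frame [16.57 -8.33  6.04]
 turn units -11.38 shift after turn [13.88 12.32  6.  ]
```

```bash
python3 -m handwheel '[[[0.87,-0.44,0.2,0],[0.87,-0.44,0.2,0],[0.87,-0.44,0.2,0],[0.87,-0.44,0.2,0],[0.87,-0.44,0.2,0],[0.87,-0.44,0.2,0],[0.87,-0.44,0.2,0],[0.87,-0.44,0.2,0],[0.87,-0.44,0.2,0],[0.87,-0.44,0.2,0],[0.87,-0.44,0.2,0],[0.87,-0.44,0.2,0],[0.87,-0.44,0.2,0],[0.87,-0.44,0.2,0],[0.87,-0.44,0.2,0],[0.87,-0.44,0.2,0],[0.87,-0.44,0.2,0],[0.87,-0.44,0.2,0],[0.87,-0.44,0.2,0]]]' 60 60
python3 -m handwheel '[[[0,0,0,-0.95],[0,0,0,-0.95],[0,0,0,-0.95],[0,0,0,-0.95],[0,0,0,-0.95],[0,0,0,-0.95],[0,0,0,-0.95],[0,0,0,-0.95],[0,0,0,-0.95],[0,0,0,-0.95],[0,0,0,-0.95],[0,0,0,-0.95],[0,0,0,0],[0,0,0,0]]]'
python3 -c "
from h import *
plan([.5468,-.216,.003],92)"
```

```text
t: 2.48
tcp_pos: [0.5463, -0.2127, 0.1361]
tool_rot: [0.979, 0.206, 0.0, 0.0]
force: [0.4, 0.0, -1.1]
finger_gap: 0.702
gripper_force: 0.0
t: 4.22
tcp_pos: [0.5458, -0.214, 0.1363]
tool_rot: [0.694, 0.72, 0.0, -0.0]
force: [-0.3, -0.5, -0.1]
finger_gap: 0.698
gripper_force: 0.0
t 4.22 tcp [ 0.5458 -0.214   0.1363] head 92.07 tilt 0.0 F [-0.3 -0.5 -0.1] gap mm 59.6
 shift units in current frame [-0.08  0.04  5.33]
 turn units 0.01 shift after turn [-0.08  0.04  5.33]
```

```bash
python3 -m handwheel '[[[-0.08,0.04,0.75,0],[0,0,0.9,0],[0,0,0.9,0],[0,0,0.9,0],[0,0,0.8,0],[0,0,0.5,0],[0,0,0.5,0],[0,0,0,0],[0,0,0,0]]]' 
python3 -m handwheel '[[[0,0,0,0],[0,0,0,0],[0,0,0,0],[0,0,0,0],[0,0,0,0],[0,0,0,0]]]' 0 80
python3 -m handwheel '[[[0,0,-0.5,0],[0,0,-1,0],[0,0,-1,0],[0,0,-1,0],[0,0,-1,0],[0,0,-1,0],[0,0,-1,0],[0,0,0,0],[0,0,0,0]]]' 
python3 - <<'E'
from h import *
plan([.6352,.1039,.2],82.8)
s=[]
for n in('top','scene'):
    im,d=grab(n);s.append(cv2.cvtColor(im,cv2.COLOR_RGB2BGR))
cv2.imwrite('pics/g.png',np.hstack([cv2.resize(s[0][150:290,280:440],(400,350)),cv2.resize(s[1][130:270,260:420],(400,350))]))
E
```

```text
t: 5.35
tcp_pos: [0.5471, -0.2169, 0.0054]
tool_rot: [0.694, 0.72, 0.0, 0.0]
force: [-0.5, 0.2, 0.0]
finger_gap: 0.701
gripper_force: 0.0
t: 6.1
tcp_pos: [0.547, -0.2168, 0.0058]
tool_rot: [0.694, 0.72, 0.0, 0.0]
force: [-0.2, 0.4, 5.0]
finger_gap: 0.097
gripper_force: 78.5
t: 7.22
tcp_pos: [0.546, -0.2162, 0.1668]
tool_rot: [0.694, 0.72, -0.0, -0.001]
force: [-0.5, 0.2, -2.7]
finger_gap: 0.102
gripper_force: 78.4
t 7.22 tcp [ 0.546  -0.2162  0.1668] head 92.11 tilt 0.1 F [-0.5  0.2 -2.7] gap mm 8.7
 shift units in current frame [12.66  4.03 -1.32]
 turn units 1.55 shift after turn [13.15  1.93 -1.32]
```

View pics/g.png

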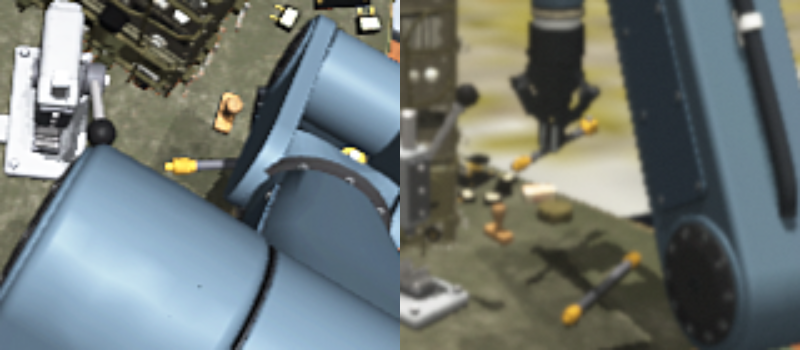

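The section is held level, with its ferrule at about (180,165) in the left crop. I'll measure where the held tube sits in the tool frame.

```bash
cat > held.py <<'E'
from h import *
import sys
def held(fresh=True):
    s=sense();T=s['tcp_pos']
    for n in('top','scene'):
        if fresh:grab(n)
        im,d,W=world(n);hsv=cv2.cvtColor(im,cv2.COLOR_RGB2HSV)
        yl=(hsv[...,1]>110)&(hsv[...,0]>15)&(hsv[...,0]<35)&(d>0)&(abs(W[...,2]-T[2])<.06)&(abs(W[...,0]-T[0])<.06)
        for a,b in((-.14,-.06),(.05,.12)):
            k=W[yl&(W[...,1]-T[1]>a)&(W[...,1]-T[1]<b)]
            if len(k)>3:print(n,'coupl' if a<0 else 'ferr',len(k),'rel median',(np.median(k,0)-T).round(4),'min',(k.min(0)-T).round(4),'max',(k.max(0)-T).round(4))
        k=W[(d>0)&(abs(W[...,2]-T[2])<.015)&(abs(W[...,0]-T[0])<.03)&(abs(W[...,1]-T[1]-.045)<.02)]
        if len(k):print(n,'tube +25..65:',len(k),'top z rel',np.percentile(k[:,2]-T[2],[5,50,95]).round(4),'x',np.median(k[:,0]-T[0]).round(4))
held()
E
python3 held.py
```

```text
top coupl 11 rel median [ 0.0104 -0.1012  0.0116] min [-0.0006 -0.1154  0.0075] max [ 0.013  -0.0953  0.0144]
top ferr 66 rel median [-0.0025  0.0821  0.01  ] min [-0.0102  0.0677  0.0014] max [0.0065 0.0977 0.0152]
top tube +25..65: 62 top z rel [0.0029 0.0079 0.0116] x -0.0005
scene coupl 35 rel median [-0.002  -0.0966  0.01  ] min [-0.0054 -0.1138 -0.003 ] max [ 0.0129 -0.0807  0.0155]
scene ferr 30 rel median [-0.0048  0.0848  0.0088] min [-0.0102  0.061   0.0006] max [0.0025 0.1021 0.0153]
scene tube +25..65: 26 top z rel [0.0037 0.0094 0.0122] x -0.0033
```

```bash
python3 -m handwheel '[[[0,-0.85,0,0],[0,-0.85,0,0],[0,-0.85,0,0],[0,-0.85,0,0],[0.4,-0.85,0,0],[0.8,-0.85,0,0],[0.9,0,0,0],[0.9,0,0,0],[0.9,0,0,0],[0.9,0,0,0],[0.9,0,0,0],[0.9,0,0,0],[0.9,0,0,0],[0.9,0,0,0],[0.9,0,0,0],[0.9,0,0,0],[0.9,0,0,0],[0.9,0,0,0],[0.9,0,0,0],[0.5,0,0,0]]]'
python3 -m handwheel '[[[0,0,0.5,0.5],[0,0,0.5,0.5],[0,0,0.5,0.5],[0,0,0.5,0.05],[0,0,0,0],[0,0,0,0]]]'
python3 -c "
from h import *
plan([.536,.1164,.0675],82.8)"
```

```text
t: 9.93
tcp_pos: [0.4068, 0.1143, 0.1673]
tool_rot: [0.694, 0.72, -0.0, -0.0]
force: [-0.7, 0.6, -0.5]
finger_gap: 0.095
gripper_force: 78.5
t: 10.68
tcp_pos: [0.4072, 0.1133, 0.1176]
tool_rot: [0.75, 0.661, 0.0, 0.0]
force: [0.3, 0.2, -1.2]
finger_gap: 0.096
gripper_force: 78.5
t 10.68 tcp [0.4072 0.1133 0.1176] head 82.83 tilt 0.01 F [ 0.3  0.2 -1.2] gap mm 8.2
 shift units in current frame [0.76 5.1  2.01]
 turn units 0.0 shift after turn [0.77 5.1  2.01]
```

```bash
python3 -m handwheel '[[[0.13,0.6,0.4,0],[0.13,0.9,0.4,0],[0.13,0.9,0.4,0],[0.13,0.9,0.4,0],[0.13,0.9,0.4,0],[0.11,0.9,0,0],[0,0,0,0],[0,0,0,0]]]'
python3 - <<'E'
from held import *
plan([.6352,.1039,.0675],82.8)
s=[cv2.cvtColor(np.load(n+'.npz')['im'],cv2.COLOR_RGB2BGR) for n in('top','scene')]
cv2.imwrite('pics/p.png',np.hstack([cv2.resize(s[0][160:250,220:330],(400,328),interpolation=cv2.INTER_CUBIC),cv2.resize(s[1][180:290,200:310],(400,328),interpolation=cv2.INTER_CUBIC)]))
E
```

```text
t: 11.68
tcp_pos: [0.5349, 0.1164, 0.0672]
tool_rot: [0.75, 0.661, -0.001, -0.001]
force: [0.0, 0.9, -1.9]
finger_gap: 0.096
gripper_force: 78.5
top coupl 39 rel median [-0.0141 -0.0947  0.009 ] min [-0.0226 -0.1151 -0.0008] max [-0.002  -0.0823  0.0158]
scene coupl 64 rel median [-0.0184 -0.0958  0.0093] min [-0.0239 -0.1137 -0.0033] max [-0.0035 -0.0789  0.0156]
scene ferr 48 rel median [0.0063 0.0844 0.0082] min [ 0.0017  0.0642 -0.0017] max [0.015  0.0955 0.0151]
scene tube +25..65: 51 top z rel [0.0025 0.0092 0.012 ] x 0.0037
t 11.78 tcp [0.5345 0.1164 0.0674] head 82.82 tilt 0.1 F [-0.1 -0.  -1.1] gap mm 8.2
 shift units in current frame [ 0.01  4.06 -0.01]
 turn units 0.0 shift after turn [ 0.01  4.06 -0.01]
```

View pics/p.png

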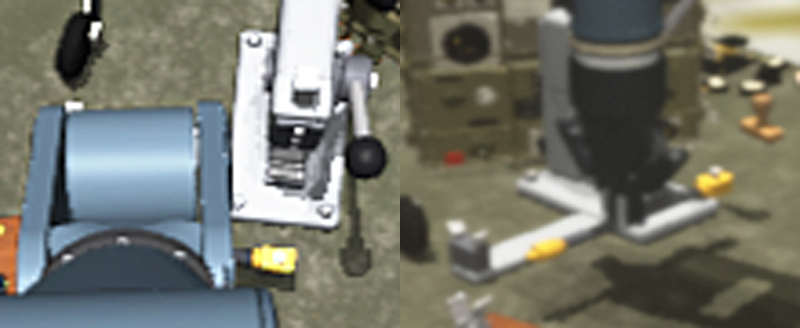

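Left crop: the coupling at about (280,260) lines up with the nest at about (290,175) along the press's x. The ferrule is in front of the rest. I'll advance and lower it.

```bash
python3 -m handwheel '[[[0.04,0.45,0,0],[0,0.6,0,0],[0,0.6,0,0],[0,0.6,0,0],[0,0.6,0,0],[0,0.6,0,0],[0,0.4,0,0],[0,0.2,0,0],[0,0,0,0],[0,0,0,0]]]'
python3 - <<'E'
from held import *
plan([.6352+.0001,.1039+.001,.045],82.8)
E
```

```text
t: 13.02
tcp_pos: [0.6357, 0.1048, 0.0674]
tool_rot: [0.75, 0.661, -0.0, -0.0]
force: [-0.5, -1.2, -1.6]
finger_gap: 0.097
gripper_force: 78.5
top coupl 9 rel median [-0.0157 -0.0832  0.0081] min [-0.0323 -0.0918  0.0003] max [-0.0052 -0.0829  0.0578]
scene coupl 56 rel median [-0.0181 -0.0951  0.0084] min [-0.0238 -0.1149 -0.0155] max [-0.0038 -0.0802  0.0151]
scene ferr 53 rel median [0.007  0.0836 0.0098] min [0.0018 0.0633 0.0007] max [0.0177 0.0999 0.0159]
scene tube +25..65: 48 top z rel [0.0035 0.0086 0.0123] x 0.0039
t 13.12 tcp [0.6358 0.1048 0.0675] head 82.82 tilt 0.05 F [-0.3  1.2 -2.1] gap mm 8.4
 shift units in current frame [ 0.   -0.02  0.9 ]
 turn units 0.0 shift after turn [ 0.   -0.02  0.9 ]
```

```bash
python3 -m handwheel '[[[0,-0.02,0.15,0],[0,0,0.2,0],[0,0,0.2,0],[0,0,0.2,0],[0,0,0.15,0],[0,0,0,0],[0,0,0,0]]]'
python3 - <<'E'
from held import *
plan([.6353,.1049,.0435],82.8);held()
s=[cv2.cvtColor(np.load(n+'.npz')['im'],cv2.COLOR_RGB2BGR) for n in('top','scene')]
cv2.imwrite('pics/p2.png',np.hstack([cv2.resize(s[0][160:250,220:330],(400,328),interpolation=cv2.INTER_CUBIC),cv2.resize(s[1][200:280,200:297],(400,328),interpolation=cv2.INTER_CUBIC)]))
E
```

```text
t: 14.0
tcp_pos: [0.6353, 0.1048, 0.0458]
tool_rot: [0.75, 0.661, -0.001, -0.0]
force: [-3.3, -0.2, 5.4]
finger_gap: 0.094
gripper_force: 79.5
top coupl 23 rel median [-0.0193 -0.0927  0.0086] min [-0.022  -0.1143 -0.0121] max [-0.0066 -0.0838  0.0149]
scene coupl 43 rel median [-0.0174 -0.0934  0.0109] min [-0.0223 -0.1145 -0.003 ] max [-0.0066 -0.0823  0.0164]
scene ferr 53 rel median [0.0078 0.0847 0.0078] min [ 0.0019  0.0649 -0.0096] max [0.0263 0.0979 0.0149]
scene tube +25..65: 46 top z rel [0.0023 0.0091 0.0119] x 0.0034
t 14.1 tcp [0.6353 0.1049 0.0458] head 82.83 tilt 0.08 F [-3.6  0.6  4.8] gap mm 8.4
 shift units in current frame [0.   0.   0.09]
 turn units 0.0 shift after turn [0.   0.   0.09]
top coupl 23 rel median [-0.0194 -0.0931  0.0083] min [-0.0225 -0.114  -0.0109] max [-0.0056 -0.0837  0.0156]
scene coupl 43 rel median [-0.0159 -0.0937  0.0115] min [-0.0239 -0.1149 -0.0027] max [-0.0048 -0.0831  0.017 ]
scene ferr 51 rel median [0.0075 0.0844 0.0083] min [ 0.0019  0.0651 -0.0091] max [0.0255 0.0984 0.0148]
scene tube +25..65: 45 top z rel [0.0033 0.0089 0.0123] x 0.0029
```

View pics/p2.png

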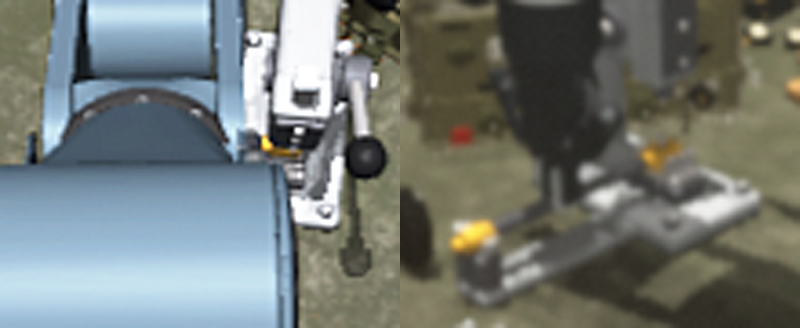

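The ferrule is on its rest and the coupling is at the nest, but one flank is pushing in -x. I'll ease it forward and lower a little more.

```bash
python3 -m handwheel '[[[0,-0.04,0,0],[0,-0.04,0,0],[0,0,0,0],[0,0,0,0]]]'
python3 -m handwheel '[[[0,0,0.05,0],[0,0,0.05,0],[0,0,0,0],[0,0,0,0]]]'
```

```text
t: 14.7
tcp_pos: [0.6352, 0.1049, 0.0458]
tool_rot: [0.75, 0.661, 0.001, 0.001]
force: [-1.0, -0.6, 5.9]
finger_gap: 0.096
gripper_force: 79.4
t: 15.2
tcp_pos: [0.6353, 0.1048, 0.0456]
tool_rot: [0.75, 0.661, 0.001, 0.001]
force: [-3.2, -0.8, 17.9]
finger_gap: 0.095
gripper_force: 80.7
```

```bash
python3 -m handwheel '[[[0,0,-0.06,0],[0,0,-0.06,0],[0,0,0,0],[0,0,0,0]]]'
python3 -m handwheel '[[[0,0,0,0],[0,0,0,0],[0,0,0,0],[0,0,0,0]]]' 45
python3 -m handwheel '[[[0,0,-0.3,0],[0,0,-0.7,0],[0,0,-0.9,0],[0,0,-0.9,0],[0,0,-0.9,0],[0,-0.6,0,0],[0,-0.9,0,0],[0,-0.9,0,0],[0,-0.9,0,0],[0,-0.9,0,0],[0,-0.9,0,0],[0,-0.9,0,0],[0,-0.6,0,0],[0,0,0,0]]]'
python3 - <<'E'
from held import *
s=[]
for n in('top','scene'):
    im,d=grab(n);s.append(cv2.cvtColor(im,cv2.COLOR_RGB2BGR))
    im,d,W=world(n);hsv=cv2.cvtColor(im,cv2.COLOR_RGB2HSV)
    X,Y,Z=[W[...,i] for i in range(3)]
    yl=(hsv[...,1]>110)&(hsv[...,0]>15)&(hsv[...,0]<35)&(d>0)&(X>.58)&(X<.69)&(Z>.035)&(Z<.09)
    for a,b in((-.03,.04),(.15,.23)):
        k=W[yl&(Y>a)&(Y<b)]
        if len(k):print(n,len(k),k.mean(0).round(4),k.min(0).round(4),k.max(0).round(4))
plan([.56,-.035,.36],-7.2)
cv2.imwrite('pics/p3.png',np.hstack([cv2.resize(s[0][160:250,220:330],(400,328),interpolation=cv2.INTER_CUBIC),cv2.resize(s[1][200:280,200:297],(400,328),interpolation=cv2.INTER_CUBIC)]))
E
```

```text
t: 15.7
tcp_pos: [0.6348, 0.1048, 0.0458]
tool_rot: [0.75, 0.661, 0.001, 0.001]
force: [1.4, -0.0, 5.6]
finger_gap: 0.1
gripper_force: 79.2
t: 16.2
tcp_pos: [0.6337, 0.105, 0.0453]
tool_rot: [0.75, 0.661, -0.0, -0.0]
force: [0.7, 0.2, -0.6]
finger_gap: 0.528
gripper_force: 0.0
t: 17.95
tcp_pos: [0.4697, 0.1258, 0.1388]
tool_rot: [0.75, 0.662, 0.0, 0.0]
force: [0.0, 0.6, 0.6]
finger_gap: 0.526
gripper_force: 0.0
top 25 [0.6166 0.009  0.0538] [ 0.6113 -0.0094  0.0436] [0.6261 0.021  0.0616]
top 45 [0.6435 0.1857 0.0541] [0.6367 0.1707 0.038 ] [0.6519 0.2017 0.0611]
scene 31 [0.6182 0.0142 0.0553] [0.6122 0.0008 0.0426] [0.6273 0.0236 0.062 ]
scene 51 [0.6438 0.1877 0.0534] [0.6363 0.1713 0.0356] [0.6622 0.2012 0.0609]
t 18.15 tcp [0.4717 0.1255 0.1383] head 82.79 tilt 0.11 F [0.2 0.4 0.1] gap mm 45.1
 shift units in current frame [-5.92  4.33 -8.86]
 turn units 15.0 shift after turn [ 4.31  5.94 -8.85]
```

View pics/p3.png

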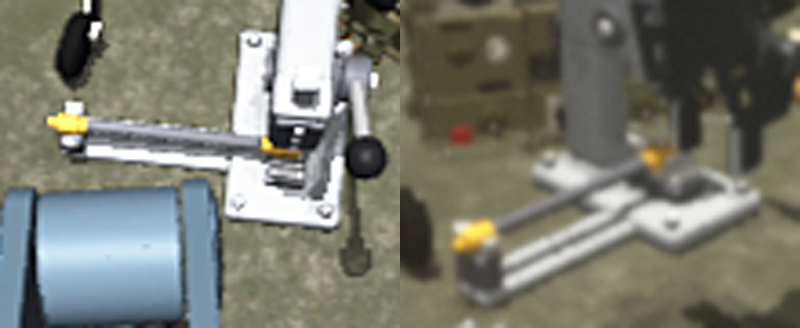

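The section lies in the nest and on the rest: coupling at crop (275,148), ferrule at (65,122). It is let go, with the gripper clear. Next is the lever ball.

```bash
python3 -m handwheel '[[[-0.4,0,-0.9,0],[-0.6,0,-0.9,0],[-0.6,0,-0.9,0],[-0.6,0,-0.9,0],[-0.6,0,-0.9,0],[-0.6,0,-0.9,0],[-0.6,0,-0.9,0],[-0.6,0,-0.9,0],[-0.6,0,-0.9,0],[-0.6,0,-0.9,0],[-0.6,0,0,0]]]' 55
python3 -m handwheel '[[[0,0,0,0.94],[0,0,0,0.94],[0,0,0,0.94],[0,0,0,0.94],[0,0,0,0.94],[0,0,0,0.94],[0,0,0,0.94],[0,0,0,0.94],[0,0,0,0.94],[0,0,0,0.94],[0,0,0,0.94],[0,0,0,0.94],[0,0,0,0.94],[0,0,0,0.94],[0,0,0,0.94],[0,0,0,0.94],[0,0,0,0],[0,0,0,0]]]'
python3 - <<'E'
from h import *
from scipy.optimize import least_squares
for n in('top','scene'):
    grab(n);im,d,W=world(n);hsv=cv2.cvtColor(im,cv2.COLOR_RGB2HSV)
    Q=W[(np.linalg.norm(W-[.5586,-.035,.287],axis=-1)<.025)&(hsv[...,2]<90)]
    if len(Q)>10:
        r=least_squares(lambda c:np.linalg.norm(Q-c,axis=1)-.015,[.5586,-.035,.28],loss='soft_l1',f_scale=.002);print(n,len(Q),r.x.round(4))
plan([.5586,-.035,.267],-7.2)
E
```

```text
t: 19.52
tcp_pos: [0.4516, -0.0343, 0.3646]
tool_rot: [0.75, 0.661, 0.001, 0.002]
force: [0.4, -0.7, -1.1]
finger_gap: 0.646
gripper_force: 0.0
t: 21.78
tcp_pos: [0.45, -0.0333, 0.3624]
tool_rot: [0.998, -0.064, -0.001, -0.0]
force: [0.1, 0.5, 0.3]
finger_gap: 0.645
gripper_force: 0.0
scene 65 [ 0.5583 -0.036   0.2892]
t 21.88 tcp [ 0.4502 -0.0332  0.3627] head -7.39 tilt 0.04 F [-0.7  0.  -0. ] gap mm 55.0
 shift units in current frame [ 4.31 -0.49  3.83]
 turn units -0.03 shift after turn [ 4.32 -0.47  3.83]
```

```bash
python3 -m handwheel '[[[0.6,-0.07,0,0],[0.75,-0.08,0,0],[0.75,-0.08,0,0],[0.75,-0.08,0,0],[0.75,-0.08,0,0],[0.72,-0.08,0,0],[0,0,0.6,0],[0,0,0.7,0],[0,0,0.7,0],[0,0,0.7,0],[0,0,0.7,0],[0,0,0.43,0],[0,0,0,0],[0,0,0,0]]]'
python3 -m handwheel '[[[0,0,0,0],[0,0,0,0],[0,0,0,0],[0,0,0,0],[0,0,0,0]]]' 0 60
python3 -c "
from h import *
plan([.5586,-.035,.267],-7.2)"
```

```text
t: 23.62
tcp_pos: [0.5592, -0.0356, 0.2677]
tool_rot: [0.998, -0.065, 0.0, 0.0]
force: [0.6, 0.1, 0.2]
finger_gap: 0.64
gripper_force: 0.0
t: 24.25
tcp_pos: [0.5591, -0.0365, 0.2684]
tool_rot: [0.998, -0.065, 0.001, 0.001]
force: [-2.2, -2.9, 6.2]
finger_gap: 0.318
gripper_force: 58.8
t 24.25 tcp [ 0.5591 -0.0365  0.2684] head -7.43 tilt 0.15 F [-2.2 -2.9  6.2] gap mm 27.2
 shift units in current frame [-0.03 -0.06  0.06]
 turn units -0.04 shift after turn [-0.03 -0.06  0.06]
```

```bash
python3 -m handwheel '[[[-0.26,0,0.19,0],[-0.25,0,0.2,0],[-0.24,0,0.22,0],[-0.23,0,0.22,0],[-0.21,0,0.24,0],[-0.21,0,0.25,0],[-0.19,0,0.26,0],[-0.18,0,0.27,0],[-0.16,0,0.28,0],[-0.15,0,0.28,0],[-0.13,0,0.29,0],[-0.12,0,0.3,0],[-0.11,0,0.3,0],[-0.09,0,0.31,0]]]'
python3 -m handwheel '[[[-0.07,0,0.31,0],[-0.06,0,0.32,0],[-0.04,0,0.32,0],[-0.03,0,0.32,0],[-0.01,0,0.32,0],[0,0,0.32,0],[0.02,0,0.32,0],[0.04,0,0.32,0],[0.05,0,0.32,0],[0.07,0,0.31,0],[0,0,0,0],[0,0,0,0],[0,0,0,0]]]'
python3 -c "
from h import *
import numpy as np
s=sense();plan([.5586,-.035,.098],-7.2);b=s['tcp_pos']+[0,0,.019]
a=np.array([.622,-.0003,.155])+[.0325*.992-.042*.1253,-.0325*.1253-.042*.992,0];v=b-a;x=v@[.992,-.1253,0];print(x,v[2],'ang',np.degrees(np.arctan2(v[2],-x)))"
```

```text
t: 26.0
tcp_pos: [0.4974, -0.0288, 0.1781]
tool_rot: [0.998, -0.064, 0.002, 0.001]
force: [-1.8, -5.6, 7.5]
finger_gap: 0.316
gripper_force: 66.8
t: 27.62
tcp_pos: [0.5155, -0.0313, 0.1039]
tool_rot: [0.998, -0.066, 0.023, 0.003]
force: [20.4, 1.6, 15.0]
finger_gap: 0.109
gripper_force: 86.9
t 27.62 tcp [ 0.5155 -0.0313  0.1039] head -7.62 tilt 2.61 F [20.4  1.6 15. ] gap mm 9.3
 shift units in current frame [ 1.72 -0.08  0.31]
 turn units -0.07 shift after turn [ 1.72 -0.07  0.31]
-0.13425245863216445 -0.032134389970647007 ang -13.460943639759835
```

The gap is 9 mm, so the fingers have slipped from the ball onto the rod. I'll look.

```bash
python3 - <<'E'
from h import *
s=[]
for n in('top','scene'):
    im,d=grab(n);s.append(cv2.cvtColor(im,cv2.COLOR_RGB2BGR))
cv2.imwrite('pics/l.png',np.hstack([cv2.resize(s[0][160:250,240:350],(380,311),interpolation=cv2.INTER_CUBIC),cv2.resize(s[1][150:270,210:330],(400,400),interpolation=cv2.INTER_CUBIC)[:311] if 0 else cv2.resize(s[1][165:265,210:338],(400,311),interpolation=cv2.INTER_CUBIC)]))
E
```

```text
(no output)
```

View pics/l.png

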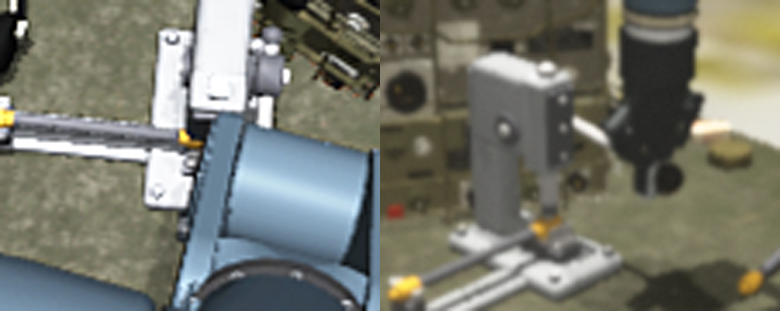

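The ball is in front of the fingers at crop (665,178), the ram is down on the pin, and the fingers are on the rod. I'll measure the ball to get the lever angle.

```bash
cat > ball.py <<'E'
from h import *
from scipy.optimize import least_squares
import sys
grab('scene');im,d,W=world('scene')
A=np.array([.622,-.0003,.155])+[.0325*.992-.042*.1253,-.0325*.1253-.042*.992,0]
# dark points in the lever plane near radius .16
r=W-A;x=r@[.992,-.1253,0];y=r@[.1253,.992,0];z=r[...,2]-.002
rad=np.hypot(x,z);k=(im.max(2)<95)&(abs(rad-.16)<.02)&(abs(y)<.018)&(x<-.02)
Q=np.c_[x[k],y[k],z[k]];print(len(Q))
f=lambda th:np.linalg.norm(Q-[-.16*np.cos(th),0,.16*np.sin(th)],axis=1)-.015
c=min((np.median(np.abs(f(t))),t) for t in np.linspace(-.4,1,281));rr=least_squares(lambda p:f(p[0]),[c[1]],loss='soft_l1',f_scale=.002)
print('theta',np.degrees(rr.x[0]).round(1),np.degrees(c[1]),'lever',(.96-rr.x[0]).round(3),'cost',np.median(abs(rr.fun)).round(4),'q10,q90 z',np.percentile(Q[:,2],[5,95]).round(4))
k=(abs(x)<.012)&(abs(y+.042)>0)&0
E
python3 ball.py
```

```text
328
theta 2.5 0.2864788975654119 lever 0.916 cost 0.0173 q10,q90 z [-0.0462  0.0594]
```

```bash
cat >> ball.py <<'E'
u,v=map(int,sys.argv[1:3]) if len(sys.argv)>2 else (301,222)
for (a,b) in((u,v),(u-3,v),(u+3,v),(u,v-3),(u,v+3),(u,v+6),(u,v-6)):print(a,b,im[b,a],np.round([x[b,a],y[b,a],z[b,a]],4))
m=np.zeros(d.shape,bool);m[v-6:v+7,u-6:u+7]=1;m&=(im.max(2)<95)&(d>0);Q=np.c_[x[m],y[m],z[m]];Q=Q[abs(Q[:,1])<.03]
g=least_squares(lambda c:np.linalg.norm(Q-c,axis=1)-.015,Q.mean(0)-[0,.01,.01],loss='soft_l1',f_scale=.002)
print('free ball',g.x.round(4),'r',np.hypot(g.x[0],g.x[2]).round(4),'angle',np.degrees(np.arctan2(g.x[2],-g.x[0])).round(1),'lever',.96-np.arctan2(g.x[2],-g.x[0]),'res',abs(g.fun).mean().round(4))
E
python3 ball.py
```

```text
330
theta 2.8 -0.5729577951308238 lever 0.911 cost 0.0172 q10,q90 z [-0.0452  0.0591]
301 222 [36 36 31] [-0.1646  0.0114 -0.0202]
298 222 [53 52 49] [-0.1543  0.0133 -0.0229]
304 222 [36 35 33] [-0.17    0.0039 -0.021 ]
301 219 [33 34 28] [-0.16    0.0063 -0.0135]
301 225 [39 38 33] [-0.1634  0.0098 -0.031 ]
301 228 [108 104  81] [-0.0064 -0.1696 -0.1554]
301 216 [56 57 53] [-0.1445 -0.0111 -0.014 ]
free ball [-1.546e-01 -1.000e-04 -2.480e-02] r 0.1566 angle -9.1 lever 1.1192583197658885 res 0.0029
```

```bash
python3 -m handwheel '[[[0.15,0,0.1,0],[0.15,0,0.1,0],[0.15,0,0.1,0],[0.05,0,0.1,0],[0,0,0.1,0],[0,0,0,0],[0,0,0,0]]]'; python3 ball.py 301 224|tail -4;python3 -c "
from h import *
plan([.5155,-.0313,.10])"
```

```text
t: 28.7
tcp_pos: [0.5197, -0.0318, 0.0916]
tool_rot: [0.998, -0.065, 0.014, 0.003]
force: [4.9, -1.1, 30.7]
finger_gap: 0.109
gripper_force: 62.0
301 227 [36 36 32] [-0.1663  0.0129 -0.0356]
301 230 [69 67 53] [-0.0166 -0.1581 -0.156 ]
301 218 [62 62 51] [-0.1419 -0.0141 -0.0225]
free ball [-0.1516 -0.0009 -0.0367] r 0.156 angle -13.6 lever 1.197189357824825 res 0.0034
t 28.75 tcp [ 0.5197 -0.0317  0.0916] head -7.43 tilt 1.64 F [ 6.1 -0.8 30.5] gap mm 9.3
 shift units in current frame [-0.16  0.01 -0.34]
```

The lever is at 1.197 rad, the end of its stroke. Now I'll ease it up slowly along the arc, with the rod held at a radius of about 134 mm.

```bash
python3 -m handwheel '[[[-0.05,0,-0.26,0],[-0.05,0,-0.27,0],[-0.03,0,-0.27,0],[-0.02,0,-0.27,0],[0,0,-0.27,0],[0.01,0,-0.27,0],[0.02,0,-0.27,0],[0.03,0,-0.27,0],[0.05,0,-0.26,0],[0.06,0,-0.26,0],[0.08,0,-0.26,0],[0.08,0,-0.26,0]]]'; python3 -c "
from h import *
plan([.5155,-.0313,.10])"
```

```text
t: 30.25
tcp_pos: [0.5205, -0.0318, 0.1666]
tool_rot: [0.998, -0.065, 0.009, 0.002]
force: [15.8, -5.0, -4.7]
finger_gap: 0.113
gripper_force: 65.3
t 30.25 tcp [ 0.5205 -0.0318  0.1666] head -7.49 tilt 1.04 F [15.8 -5.  -4.7] gap mm 9.7
 shift units in current frame [-0.25  0.    2.66]
```

```bash
python3 -m handwheel '[[[0.15,0,-0.25,0],[0.16,0,-0.25,0],[0.18,0,-0.24,0],[0.18,0,-0.23,0],[0.2,0,-0.22,0],[0.2,0,-0.22,0],[0.21,0,-0.21,0],[0.22,0,-0.2,0],[0.23,0,-0.19,0]]]'; python3 ball.py 300 200|head -2;python3 - <<'E'
from h import *
plan([.5155,-.0313,.10])
im=np.load('scene.npz')['im'];cv2.imwrite('pics/u.png',cv2.resize(cv2.cvtColor(im[120:260,200:350],cv2.COLOR_RGB2BGR),(600,560),interpolation=cv2.INTER_CUBIC))
E
```

```text
t: 31.38
tcp_pos: [0.5496, -0.0353, 0.214]
tool_rot: [0.998, -0.064, -0.007, 0.001]
force: [-5.8, -6.6, 2.8]
finger_gap: 0.109
gripper_force: 59.1
220
theta 44.3 42.11239794211551 lever 0.186 cost 0.0069 q10,q90 z [-0.1532  0.1368]
t 31.43 tcp [ 0.5511 -0.0355  0.215 ] head -7.35 tilt 0.63 F [-8.4 -4.1  9.2] gap mm 9.2
 shift units in current frame [-1.38  0.01  4.61]ball.py:17: RuntimeWarning: Mean of empty slice.
  g=least_squares(lambda c:np.linalg.norm(Q-c,axis=1)-.015,Q.mean(0)-[0,.01,.01],loss='soft_l1',f_scale=.002)
  ret = um.true_divide(
Traceback (most recent call last):
  File "ball.py", line 17, in <module>
    g=least_squares(lambda c:np.linalg.norm(Q-c,axis=1)-.015,Q.mean(0)-[0,.01,.01],loss='soft_l1',f_scale=.002)
ValueError: Initial guess is outside of provided bounds
```

View pics/u.png

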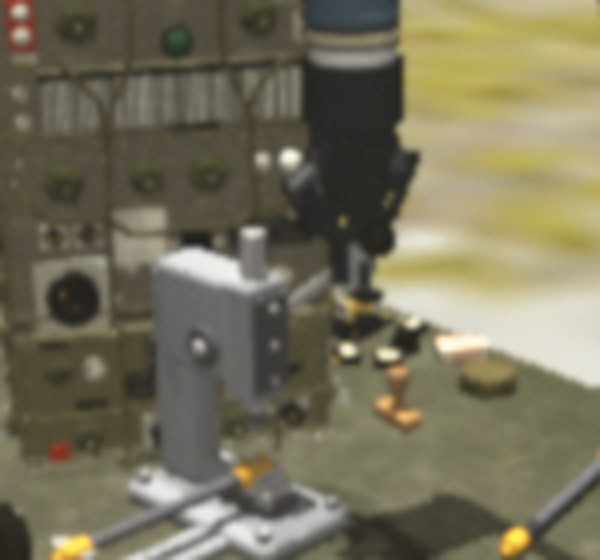

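```bash
python3 -m handwheel '[[[0.16,0,-0.16,0],[0.16,0,-0.16,0],[0.16,0,-0.16,0],[0.16,0,-0.15,0],[0.16,0,-0.14,0],[0.1,0,-0.1,0],[0.05,0,-0.1,0],[0,0,-0.1,0],[0,0,0,0],[0,0,0,0]]]'; python3 ball.py 300 200 2>&1|head -2;python3 -c "
from h import *
plan([.5155,-.0313,.10])"
```

```text
t: 32.67
tcp_pos: [0.582, -0.0393, 0.2376]
tool_rot: [0.998, -0.065, 0.002, 0.0]
force: [13.3, -6.0, -23.5]
finger_gap: 0.105
gripper_force: 57.5
ball.py:17: RuntimeWarning: Mean of empty slice.
  g=least_squares(lambda c:np.linalg.norm(Q-c,axis=1)-.015,Q.mean(0)-[0,.01,.01],loss='soft_l1',f_scale=.002)
t 32.73 tcp [ 0.582  -0.0393  0.2376] head -7.5 tilt 0.28 F [ 13.2  -5.9 -24.1] gap mm 9.1
 shift units in current frame [-2.7   0.03  5.49]
```

```bash
python3 -m handwheel '[[[0,0,0.1,0],[0,0,0.05,0],[0,0,0,0],[0,0,0,0],[0,0,0,0],[0,0,0,0],[0,0,0,0]]]' 60
python3 -m handwheel '[[[0,0,-0.5,0],[0,0,-0.9,0],[0,0,-0.9,0],[0,0,-0.9,0],[0,0,-0.9,0],[-0.6,0,-0.4,0],[-0.9,0,0,0],[-0.9,0,0,0],[-0.9,0,0,0],[-0.9,0,0,0],[-0.9,0,0,0],[0,0,0,0]]]'
python3 - <<'E'
from h import *
grab('scene');im,d,W=world('scene')
Q=W[(np.linalg.norm(W-[.5586,-.035,.287],axis=-1)<.025)&(im.max(2)<90)]
from scipy.optimize import least_squares
r=least_squares(lambda c:np.linalg.norm(Q-c,axis=1)-.015,[.5586,-.035,.28],loss='soft_l1',f_scale=.002);print(len(Q),r.x.round(4))
hsv=cv2.cvtColor(im,cv2.COLOR_RGB2HSV);X,Y,Z=[W[...,i] for i in range(3)]
yl=(hsv[...,1]>110)&(hsv[...,0]>15)&(hsv[...,0]<35)&(d>0)&(X>.58)&(X<.69)&(Z>.035)&(Z<.09)
for a,b in((-.03,.04),(.15,.23)):
    k=W[yl&(Y>a)&(Y<b)];print(len(k),k.mean(0).round(4),k.min(0).round(4),k.max(0).round(4))
m=(abs(X-.621)<.012)&(abs(Y-.0)<.012)&(Z>.05)&(Z<.09)&(d>0);print('pin pts',W[m].round(3).tolist()[:12])
plan([.6352-.12*.992,.1049+.12*.1253,.14],82.8)
E
```

```text
t: 33.6
tcp_pos: [0.5787, -0.038, 0.2382]
tool_rot: [0.998, -0.065, 0.0, -0.0]
force: [0.1, 0.4, 0.3]
finger_gap: 0.698
gripper_force: 0.0
t: 35.1
tcp_pos: [0.45, -0.0209, 0.3506]
tool_rot: [0.998, -0.065, -0.001, -0.0]
force: [-0.0, -0.1, -0.2]
finger_gap: 0.706
gripper_force: 0.0
65 [ 0.5591 -0.0364  0.288 ]
39 [0.6179 0.0101 0.0556] [ 0.6113 -0.0069  0.04  ] [0.629  0.0235 0.0618]
52 [0.6434 0.1878 0.0536] [0.6363 0.1701 0.0355] [0.6625 0.2035 0.0607]
pin pts [[0.631, -0.007, 0.06], [0.627, -0.008, 0.061], [0.629, 0.004, 0.062], [0.63, -0.002, 0.059], [0.623, 0.002, 0.062], [0.624, -0.004, 0.06], [0.622, -0.007, 0.059], [0.616, -0.005, 0.062], [0.615, -0.008, 0.061], [0.632, 0.011, 0.06], [0.626, 0.008, 0.06], [0.622, 0.008, 0.062]]
t 35.15 tcp [ 0.4515 -0.0213  0.3508] head -7.44 tilt 0.03 F [-0.2 -0.9  0.3] gap mm 59.9
 shift units in current frame [ 1.83 -5.94  8.43]
 turn units -15.04 shift after turn [5.92 1.86 8.44]
```

```bash
python3 -m handwheel '[[[0,-0.6,0.3,0],[0,-0.8,0.8,0],[0,-0.8,0.9,0],[0.25,-0.8,0.9,0],[0.4,-0.8,0.9,0],[0.4,-0.8,0.9,0],[0.4,-0.8,0.9,0],[0.4,-0.54,0.9,0],[0,0,0.9,0],[0,0,0.9,0]]]' 50
python3 -m handwheel '[[[0,0,0,-0.94],[0,0,0,-0.94],[0,0,0,-0.94],[0,0,0,-0.94],[0,0,0,-0.94],[0,0,0,-0.94],[0,0,0,-0.94],[0,0,0,-0.94],[0,0,0,-0.94],[0,0,0,-0.94],[0,0,0,-0.94],[0,0,0,-0.94],[0,0,0,-0.94],[0,0,0,-0.94],[0,0,0,-0.94],[0,0,0,-0.94],[0,0,0,0],[0,0,0,0]]]'
python3 -c "
from h import *
plan([.6348,.1049,.0445],82.8)"
```

```text
t: 36.4
tcp_pos: [0.5177, 0.1211, 0.1412]
tool_rot: [0.998, -0.064, -0.0, -0.0]
force: [-0.1, 0.4, 0.6]
finger_gap: 0.587
gripper_force: 0.0
t: 38.65
tcp_pos: [0.5174, 0.1203, 0.1425]
tool_rot: [0.75, 0.661, -0.0, -0.0]
force: [-0.6, 0.4, -0.2]
finger_gap: 0.587
gripper_force: 0.0
t 38.65 tcp [0.5174 0.1203 0.1425] head 82.75 tilt 0.03 F [-0.6  0.4 -0.2] gap mm 50.1
 shift units in current frame [-0.02  4.74  3.92]
 turn units -0.01 shift after turn [-0.02  4.74  3.92]
```

```bash
python3 -m handwheel '[[[0,0.6,0,0],[0,0.8,0,0],[0,0.8,0,0],[0,0.8,0,0],[0,0.8,0,0],[0,0.6,0,0],[0,0.34,0.4,0],[0,0,0.8,0],[0,0,0.8,0],[0,0,0.8,0],[0,0,0.8,0],[0,0,0.6,0],[0,0,0,0]]]'
python3 -m handwheel '[[[0,0,0,0],[0,0,0,0],[0,0,0,0],[0,0,0,0],[0,0,0,0]]]' 0 90
python3 -m handwheel '[[[0,0,-0.3,0],[0,0,-0.4,0],[0,0,-0.3,0],[0,-0.5,0,0],[0,-0.8,0,0],[0,-0.8,0,0],[0,-0.8,0,0],[0,-0.8,0,0],[0,-0.8,0,0],[0,0,-0.8,0],[0,0,-0.8,0],[0,0,-0.8,0],[0,0,0,0]]]'
python3 -c "
from held import *
held();plan([.5312,.3374,.12],94.7)"
```

```text
t: 40.28
tcp_pos: [0.6338, 0.1049, 0.0364]
tool_rot: [0.75, 0.661, -0.001, -0.001]
force: [0.2, -0.4, 0.3]
finger_gap: 0.587
gripper_force: 0.0
t: 40.9
tcp_pos: [0.6354, 0.1049, 0.0392]
tool_rot: [0.75, 0.661, 0.001, 0.001]
force: [-2.0, -0.7, 5.5]
finger_gap: 0.098
gripper_force: 88.3
t: 42.52
tcp_pos: [0.5233, 0.1191, 0.1242]
tool_rot: [0.75, 0.661, 0.001, 0.001]
force: [0.5, -0.0, -2.1]
finger_gap: 0.104
gripper_force: 88.1
top coupl 39 rel median [-0.0113 -0.0938  0.0171] min [-0.0217 -0.1166  0.0034] max [-0.0021 -0.0825  0.0234]
top tube +25..65: 10 top z rel [0.0101 0.0122 0.0145] x 0.0038
scene coupl 64 rel median [-0.0189 -0.0954  0.0151] min [-0.0251 -0.1159  0.0026] max [-0.0032 -0.0808  0.0217]
scene ferr 55 rel median [0.006  0.0838 0.0142] min [-0.0008  0.0609  0.003 ] max [0.0161 0.0975 0.0196]
scene tube +25..65: 28 top z rel [0.0082 0.0115 0.0145] x 0.0012
top coupl 45 rel median [-0.0109 -0.0963  0.0174] min [-0.0221 -0.1165  0.0048] max [-0.0024 -0.0825  0.0238]
top tube +25..65: 11 top z rel [0.012  0.0138 0.0146] x 0.0045
scene coupl 64 rel median [-0.0171 -0.0961  0.0158] min [-0.0224 -0.1181  0.0041] max [-0.0011 -0.0798  0.0219]
scene ferr 57 rel median [0.0068 0.0852 0.0142] min [0.0021 0.0648 0.004 ] max [0.0157 0.0972 0.0213]
scene tube +25..65: 27 top z rel [0.0078 0.0116 0.0146] x 0.0025
t 42.73 tcp [0.5222 0.119  0.1221] head 82.81 tilt 0.13 F [-0.1 -0.8 -1.7] gap mm 8.5
 shift units in current frame [ 8.71 -0.73  0.08]
 turn units -1.98 shift after turn [8.68 1.08 0.08]
```

```bash
python3 - <<'E'
from h import *
a=np.radians(4.72);c=np.array([.5311,.3374]);ex=np.array([np.cos(a),np.sin(a)]);ey=np.array([-np.sin(a),np.cos(a)])
for n,dz in(('top',0),('scene',.002)):
    im,d,W=world(n);L=np.stack([(W[...,:2]-c)@ex,(W[...,:2]-c)@ey,W[...,2]-dz],-1)
    for s in(-1,1):
        k=(abs(L[...,1]-s*.05)<.012)&(abs(L[...,0])<.04)&(L[...,2]>.016)&(L[...,2]<.09)&(d>0);Q=L[k]
        if len(Q)<4:continue
        print(n,s,len(Q),'y mean',Q[:,1].mean().round(4))
        for lo,hi in((.016,.03),(.03,.045),(.045,.06),(.06,.066),(.066,.08)):
            q=Q[(Q[:,2]>lo)&(Q[:,2]<hi)];print('  ',lo,len(q),'x',np.sort(q[:,0]*1000).round(0).astype(int).tolist()[:40])
E
python3 -m handwheel '[[[0.5,-0.05,0,0],[0.8,-0.07,0,0],[0.8,-0.07,0,0],[0.8,-0.07,0,0],[0.8,-0.07,0,0],[0.8,-0.07,0,0],[0.8,-0.07,0,0],[0.8,-0.07,0,0],[0.8,-0.07,0,0],[0.8,-0.06,0,0],[0.8,-0.06,0,0],[0.21,0,0,0],[0,0,0,-0.66],[0,0,0,-0.66],[0,0,0,-0.66],[0,0,0,0],[0,0,0,0]]]'
python3 -c "
from held import *
held();plan([.5312,.3374,.028],94.7)"
```

```text
top -1 98 y mean -0.052
   0.016 40 x [-24, -22, -21, -19, -19, -18, -18, -17, -16, -16, -16, -15, -13, -13, -13, -13, -12, -11, -10, -10, -10, -9, -8, -7, -5, -4, -2, 3, 5, 5, 9, 16, 16, 19, 19, 22, 22, 25, 26, 31]
   0.03 23 x [-10, -10, -9, -9, -9, -7, -5, -2, 0, 2, 2, 3, 4, 5, 6, 7, 7, 7, 8, 8, 8, 9, 10]
   0.045 14 x [-9, -5, -2, -1, 8, 8, 8, 9, 9, 10, 10, 10, 11, 11]
   0.06 9 x [-7, -7, -7, -7, -6, 12, 12, 12, 12]
   0.066 12 x [-11, -11, -10, -10, -10, 11, 14, 14, 14, 14, 15, 15]
top 1 103 y mean 0.0482
   0.016 43 x [-32, -26, -21, -21, -20, -20, -18, -18, -17, -17, -14, -14, -12, -12, -12, -12, -10, -10, -9, -9, -9, -9, -9, -7, -6, -6, -3, -1, 0, 3, 6, 6, 7, 7, 14, 14, 14, 17, 20, 24]
   0.03 23 x [-10, -10, -9, -8, -7, -4, -4, -1, 2, 2, 2, 3, 3, 4, 5, 5, 7, 7, 8, 8, 8, 8, 8]
   0.045 22 x [-9, -9, -8, -8, -7, -5, -4, -4, -3, 7, 8, 9, 9, 9, 9, 10, 10, 11, 11, 11, 11, 14]
   0.06 5 x [-4, 11, 13, 13, 14]
   0.066 10 x [-11, -10, -10, -9, -9, -8, -8, 13, 13, 15]
scene -1 198 y mean -0.0489
   0.016 68 x [-20, -18, -16, -14, -14, -14, -13, -13, -13, -13, -12, -12, -12, -12, -1
[... 1973 characters left out ...]
-0.0072
top coupl 36 rel median [ 0.0069 -0.0968  0.0159] min [ 0.0006 -0.1167  0.0056] max [ 0.0189 -0.0823  0.0221]
top ferr 29 rel median [-0.0038  0.0847  0.0179] min [-0.0092  0.0713  0.0112] max [0.0032 0.0975 0.0215]
scene coupl 84 rel median [ 0.003  -0.098   0.0161] min [-0.002  -0.118   0.0035] max [ 0.0179 -0.0814  0.022 ]
scene ferr 99 rel median [-0.0094  0.0834  0.0155] min [-0.0159  0.0637  0.0041] max [0.0035 0.0981 0.022 ]
scene tube +25..65: 33 top z rel [0.0073 0.0125 0.0148] x -0.0068
t 45.05 tcp [0.5324 0.3372 0.123 ] head 94.66 tilt 0.01 F [ 0.1 -0.8 -1.2] gap mm 8.7
 shift units in current frame [ 0.01 -0.05  3.8 ]
 turn units -0.01 shift after turn [ 0.01 -0.05  3.8 ]
```

```bash
python3 -m handwheel '[[[0,-0.03,0.5,0],[0,0,0.6,0],[0,0,0.5,0],[0,0,0.3,0],[0,0,0.3,0],[0,0,0.3,0],[0,0,0,0]]]'
python3 -m handwheel '[[[0,0,0.2,0],[0,0,0.2,0],[0,0,0.2,0],[0,0,0.2,0],[0,0,0.2,0],[0,0,0.1,0],[0,0,0,0],[0,0,0,0]]]'
python3 -c "
from h import *
plan([.5316,.3374,.028],94.7)"
```

```text
t: 45.92
tcp_pos: [0.5313, 0.3371, 0.06]
tool_rot: [0.678, 0.735, -0.001, -0.0]
force: [-0.2, -0.1, -1.5]
finger_gap: 0.098
gripper_force: 88.1
t: 46.92
tcp_pos: [0.5307, 0.3375, 0.0339]
tool_rot: [0.677, 0.736, -0.001, -0.001]
force: [-3.4, 0.5, 5.5]
finger_gap: 0.103
gripper_force: 89.1
t 46.92 tcp [0.5307 0.3375 0.0339] head 94.7 tilt 0.09 F [-3.4  0.5  5.5] gap mm 8.8
 shift units in current frame [-0.01  0.04  0.24]
 turn units 0.0 shift after turn [-0.01  0.04  0.24]
```

```bash
python3 -m handwheel '[[[0,0,0.1,0],[0,0,0.1,0],[0,0,0.08,0],[0,0,0,0],[0,0,0,0]]]'
python3 -m handwheel '[[[0,0,0.08,0],[0,0,0,0],[0,0,0,0]]]'
```

```text
t: 47.55
tcp_pos: [0.5307, 0.3373, 0.0281]
tool_rot: [0.678, 0.735, -0.001, -0.001]
force: [-6.3, -0.4, 16.3]
finger_gap: 0.102
gripper_force: 90.3
t: 47.92
tcp_pos: [0.5307, 0.3373, 0.0279]
tool_rot: [0.677, 0.736, -0.001, -0.0]
force: [-8.6, -2.6, 25.9]
finger_gap: 0.097
gripper_force: 91.6
```

```bash
python3 -m handwheel '[[[0,0,-0.08,0],[0,0,-0.04,0],[0,0,0,0]]]'
python3 -m handwheel '[[[0,0,0,0],[0,0,0,0],[0,0,0,0],[0,0,0,0]]]' 45
python3 -m handwheel '[[[0,0,-0.4,0],[0,0,-0.8,0],[0,0,-0.8,0],[0,0,-0.8,0],[0,0,-0.8,0],[0,0,-0.8,0],[0,0,-0.8,0],[0,0,-0.8,0],[0,-0.8,0,0],[0,-0.8,0,0],[0,-0.8,0,0],[0,-0.8,0,0],[0,-0.6,0,0],[0,0,0,0],[0,0,0,0]]]'
python3 - <<'E'
from h import *
s=[]
a=np.radians(4.72);c=np.array([.5315,.3374]);ex=np.array([np.cos(a),np.sin(a)]);ey=np.array([-np.sin(a),np.cos(a)])
for n,dz in(('top',0),('scene',.002)):
    im,d=grab(n);s.append(cv2.cvtColor(im,cv2.COLOR_RGB2BGR));im,d,W=world(n)
    L=np.stack([(W[...,:2]-c)@ex,(W[...,:2]-c)@ey,W[...,2]-dz],-1)
    for lo,hi in((-.118,-.092),(-.09,-.065),(-.035,.035),(.071,.09)):
        Q=L[(d>0)&(L[...,1]>lo)&(L[...,1]<hi)&(abs(L[...,0])<.015)&(L[...,2]>.025)&(L[...,2]<.07)]
        if len(Q):print(n,lo,len(Q),'x',np.median(Q[:,0]).round(4),'ztop',np.percentile(Q[:,2],90).round(4))
    for sg in(-1,1):
        Q=L[(d>0)&(abs(L[...,1]-sg*.05)<.01)&(abs(L[...,0]+.01)<.012)&(L[...,2]>.064)&(L[...,2]<.08)];print(n,'lip',sg,len(Q),Q[:,0].mean().round(4) if len(Q) else '')
print(sense()['tcp_pos'],sense()['force'])
cv2.imwrite('pics/f.png',np.hstack([cv2.resize(s[0][140:280,140:330],(400,295),interpolation=cv2.INTER_CUBIC),cv2.resize(s[1][265:345,160:268],(400,295),interpolation=cv2.INTER_CUBIC)]))
E
```

```text
t: 48.3
tcp_pos: [0.5306, 0.3373, 0.0281]
tool_rot: [0.678, 0.735, -0.001, -0.001]
force: [-4.2, -0.2, 11.1]
finger_gap: 0.097
gripper_force: 89.6
t: 48.8
tcp_pos: [0.5319, 0.3372, 0.0268]
tool_rot: [0.678, 0.735, 0.0, 0.0]
force: [0.1, -0.0, -0.2]
finger_gap: 0.527
gripper_force: 0.0
t: 50.68
tcp_pos: [0.4381, 0.3298, 0.1777]
tool_rot: [0.678, 0.735, 0.001, 0.0]
force: [0.5, 0.2, -0.2]
finger_gap: 0.527
gripper_force: 0.0
top -0.118 57 x -0.0005 ztop 0.0507
top -0.09 32 x -0.0003 ztop 0.0469
top -0.035 91 x 0.0002 ztop 0.0457
top lip -1 7 -0.0098
top lip 1 0 
scene -0.118 71 x -0.0056 ztop 0.0481
scene -0.09 37 x -0.0032 ztop 0.0453
scene -0.035 110 x -0.0027 ztop 0.0447
scene 0.071 64 x -0.0043 ztop 0.0463
scene lip -1 8 -0.0103
scene lip 1 12 -0.0106
[0.4380586  0.32966027 0.17728655] [-0.34251929  0.35456667 -1.02809004]
```

View pics/f.png

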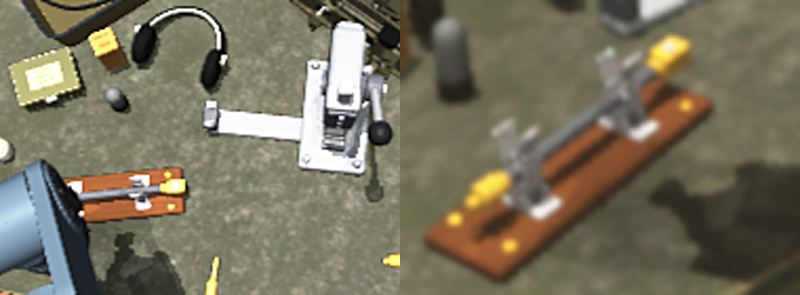

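The section sits down in both clips. The lips are back at x = -10 mm, so the jaws are closed, and the tube top is at 45 mm. The lever is up (ball at crop (380,132)).

```bash
python3 -c "
from station import sign_off
print(sign_off())"
```

```text
the job is handed in; nothing more can be done
None
```

I pressed the pin home, eased the lever back up, and seated the section in both fork clips with the jaws closed over it. I handed the job in at about 51 s; no verdict came back. On the way down the fingers slipped from the ball onto the rod, so I finished the lever stroke and the return holding the rod.

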